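Fetch the white base tin from behind the colourants

TASK

The white-lidded sample tin must be weighed before tinting, but three colourant bottles hem it in on the stock rack: first stand all three bottles in the grey side tray, then set the white-lidded tin on the middle of the scale's pan, and then stand each bottle back centred on the rack square of its own cap colour. Keep the bottles and tins upright and leave the green-lidded tin where it is.

Things in the scene. Friction and masses are not known exactly. Their poses are not given: they have to be found in the camera images.
- bottle_red: Loose colourant bottle, closed: round black body with white label and red band, red ribbed screw cap on top. Body diameter 62 mm, shoulder 90-94 mm up; cap diameter 34 mm (36 over its ribs), from 98 to 130 mm up, which is the total height. About 0.32 kg (some 0.22 to 0.45). Grasp it by the cap from above. Origin: centre of the underside; z up.
- bottle_yellow: Loose colourant bottle, closed: round black body with white label and yellow band, yellow ribbed screw cap on top. Body diameter 62 mm, shoulder 90-94 mm up; cap diameter 34 mm (36 over its ribs), from 98 to 130 mm up, which is the total height. About 0.32 kg (some 0.22 to 0.45). Grasp it by the cap from above. Origin: centre of the underside; z up.
- bottle_blue: Loose colourant bottle, closed: round black body with white label and blue band, blue ribbed screw cap on top. Body diameter 62 mm, shoulder 90-94 mm up; cap diameter 34 mm (36 over its ribs), from 98 to 130 mm up, which is the total height. About 0.32 kg (some 0.22 to 0.45). Grasp it by the cap from above. Origin: centre of the underside; z up.
- place_red: Red flat square plate 66 x 66 mm, 4 mm thick, fixed on the rack floor: the place of the red-capped bottle, which stands on it at the start; its corners show round the bottle. Which colour lies where varies. Origin: centre of its underside, 5 mm above the counter (a bottle on it stands 9 mm above the counter). x, y along its edges and the rack's: +x to the rack's back.
- place_yellow: Yellow flat square plate 66 x 66 mm, 4 mm thick, fixed on the rack floor: the place of the yellow-capped bottle, which stands on it at the start; its corners show round the bottle. Which colour lies where varies. Origin: centre of its underside, 5 mm above the counter (a bottle on it stands 9 mm above the counter). x, y along its edges and the rack's: +x to the rack's back.
- place_blue: Blue flat square plate 66 x 66 mm, 4 mm thick, fixed on the rack floor: the place of the blue-capped bottle, which stands on it at the start; its corners show round the bottle. Which colour lies where varies. Origin: centre of its underside, 5 mm above the counter (a bottle on it stands 9 mm above the counter). x, y along its edges and the rack's: +x to the rack's back.
- tin_white: Sample tin, white lid, diameter 60 mm, height 55 mm, 0.2 kg, on the rack floor 5 mm above the counter. A bottle stands left, right and in front (robot's side) of it, axes 68 mm from its own along the plates' x and y; 32 mm behind it is the rack's 55 mm high back plate (other edges 10 mm high). When they are out, grip it across the plates' y. Origin: centre of the underside.
- tin_green: Sample tin of the same size (60 mm diameter, 55 mm high) with a green lid, in one of the rack's two front corners, 68 mm in front of and 68 mm to one side of the white-lidded tin (a roll of yellow tape, 62 mm wide, 24 mm high, lies in the other). Not part of the job: it stays where it is. Origin: centre of the underside.
- tray: Grey open plastic tray on the counter, fixed: 300 mm along its x, 130 mm along its y, walls 18 mm high and 4 mm thick, floor 4 mm thick. Side area: holds the three bottles in a row along its x. It is on the left or the right of the rack, with the scale on the other side. Origin: centre of the underside.
- scale: Flat white counter scale, fixed, with a round steel pan of 150 mm diameter, centred on the origin; the pan's top is 48 mm above the counter. The low display part is on the robot's side. Origin: on the counter under the pan's centre.
Mind the look-alikes: they are no part of the job. Leave any purple look-alike of the tin_white alone.

How it is judged:
On the way, in this order (a step that is already met when the one before it is completed fails the run):
1. all three bottles stand upright in the tray together, and the white-lidded tin has not yet been moved from its place (x of bottle_red in the frame of tray between -0.125 and 0.125 m and y of bottle_red in the frame of tray between -0.036 and 0.036 m and z of each of bottle_red, bottle_yellow, bottle_blue in the frame of tray below 0.009 m and angle between each of bottle_red, bottle_yellow, bottle_blue's own z axis and vertical below 0.1 rad and linear speed of each of bottle_red, bottle_yellow, bottle_blue below 0.02 m/s and x of bottle_yellow in the frame of tray between -0.125 and 0.125 m and y of bottle_yellow in the frame of tray between -0.036 and 0.036 m and x of bottle_blue in the frame of tray between -0.125 and 0.125 m and y of bottle_blue in the frame of tray between -0.036 and 0.036 m and distance of tin_white from where it was at the start of the episode below 0.03 m), for 0.2 s.
2. the white-lidded tin stands upright on the middle of the scale's pan, while the three bottles are still in the tray (horizontal distance between tin_white and scale below 0.015 m and z of tin_white in the frame of scale between 0.043 and 0.053 m and angle between each of tin_white, bottle_red, bottle_yellow, bottle_blue's own z axis and vertical below 0.1 rad and linear speed of each of tin_white, bottle_red, bottle_yellow, bottle_blue below 0.02 m/s and x of bottle_red in the frame of tray between -0.125 and 0.125 m and y of bottle_red in the frame of tray between -0.036 and 0.036 m and z of each of bottle_red, bottle_yellow, bottle_blue in the frame of tray below 0.009 m and x of bottle_yellow in the frame of tray between -0.125 and 0.125 m and y of bottle_yellow in the frame of tray between -0.036 and 0.036 m and x of bottle_blue in the frame of tray between -0.125 and 0.125 m and y of bottle_blue in the frame of tray between -0.036 and 0.036 m), for 0.2 s.
At the end, for the whole second after the job is handed in: The white-lidded tin stands upright and at rest on the scale's pan, its centre within 15 mm of the pan's centre; each bottle stands upright and at rest on the rack square of its own colour, its axis within 12 mm of the square's centre; the green-lidded tin is within 20 mm of where it stood (horizontal distance between tin_white and scale below 0.015 m and z of tin_white in the frame of scale between 0.043 and 0.053 m and angle between each of tin_white, bottle_red, bottle_yellow, bottle_blue's own z axis and vertical below 0.1 rad and linear speed of each of tin_white, bottle_red, bottle_yellow, bottle_blue below 0.02 m/s and horizontal distance between bottle_red and place_red below 0.012 m and z of bottle_red in the frame of place_red between -0.002 and 0.009 m and horizontal distance between bottle_yellow and place_yellow below 0.012 m and z of bottle_yellow in the frame of place_yellow between -0.002 and 0.009 m and horizontal distance between bottle_blue and place_blue below 0.012 m and z of bottle_blue in the frame of place_blue between -0.002 and 0.009 m and distance of tin_green from where it was at the start of the episode below 0.02 m); the robot touches nothing.
It fails at once if a bottle or a tin is tipped (more than about 35 degrees) (angle between any of bottle_red, bottle_yellow, bottle_blue, tin_white, tin_green's own z axis and vertical above 0.6 rad).
It fails at once if the green-lidded tin is carried off or pushed away (more than 30 mm) (distance of tin_green from where it was at the start of the episode above 0.03 m).
It also fails if it takes over 141 s, if anything falls off the work surface, if the arm or the gripper's body presses on something with over 40 N, if the wrist force passes 120 N, or if a joint passes its speed limit or range.

ROBOT

A 6-joint arm with a two-finger parallel gripper is mounted at the origin on the work surface. World frame = base frame: x ahead of the robot, y to its left, z up, the work surface at z = 0. Lengths are in m, angles in rad, forces in N, time in s.
With the tool pointing down it reaches from about 0.25 to 0.775 m from the base axis. Payload 4 kg.
Tool frame: the origin (TCP) lies at the very end of the fingers, on their centre line; the grasp point (between the pads) lies 19 mm behind it (arm.pinch_z is the distance from the TCP to the grasp point, in m); z points along the fingers, y is the line along which they close (so a half turn about z gives the same grasp; the last joint's range is limited). The gripper opens to 94 mm and grips with 3 to 60 N. Pads are 16 mm wide; open, the fingers measure 119 mm over their backs; the gripper's body (75 mm by 177 mm) begins 78 mm behind the grasp point.
Start: joints at [1.199, 0.087, 1.371, -0, 1.684, -0.103], TCP at [0.146, 0.53, 0.206] pointing down, gripper open.
Joint ranges: [-3.1, 3.1], [-0.76, 2.03], [0.27, 2.55], [-1.08, 4.22], [0.17, 2.65], [-2.57, 2.57]. Speed limits (rad/s): [2.79, 2.79, 3.14, 3.14, 3.14, 3.14].

INTERFACE

Orientations are given as a 3x3 rotation matrix whose columns are the frame's x, y, z axes.
In Python, from plant import arm, cams gives the robot as it stands. The module is installed in compiled form; this text tells all that it offers.
- The arm moves only by the tool carry_out, never from a script. Its argument "motion" is a list that holds one entry, the list of rows, each a list of 5 numbers: the shift along the world's x, y, z in mm, then the turn about the world's z in units of 5 degrees (1.0 is 5 degrees), then the opening, from 0 (shut) to 1 (fully open). In form: [[[tx, ty, tz, roll, gripper], ...]]. A call has 1 to 5 rows; each row shifts and turns the commanded pose from where the row before left it; what a row does not reach is not made up. A row lasts 1/10 s, in which the tool goes at most 50 mm and 8.59 degrees, less where a joint would pass 70% of its speed; a pose out of reach is approached as far as the arm can. A call is refused whole if a number of a shift passes 50 or a number of a turn 1, either way. A call with a gripper value outside its range is refused whole. The fingers move at their own pace and stop on an object; "grip_force" is the grip in N (left out, the last holds). Time passes only in rows, so rows that do not move let the fingers close. It gives the time, the measured TCP pose, the force, the opening and the grip force at its end, in the units of the state.
- arm.get_state(): the state, without advancing time (a new reading comes with each control period).
- cams.snapshot(name): name is "scene" or "top"; returns a dict with "pixels" (384x512x3 uint8, blue, green, red), "fovy" (degrees; the focal length in pixels is half the picture's height over the tangent of half this angle, whatever the lens; pixels are square), "cx", "cy" (the principal point, pixels), "world_to_cam" (4x4, takes a point from world to camera coordinates). Camera axes: x right, y down, z forward; pixel columns grow to the right and rows downward; lengths in m; the calibration is good to about 2 mm. A picture is of the moment at which its call begins. There is no depth.
- arm.close_job(): hands the job in; it is judged then, once.
The state is a dict: "time": time; "joints": joint angles; "qd": joint speeds; "tau": joint torques, N m; "eef_pos": TCP position; "orientation": TCP orientation; "force": force on the tool from outside, world axes, zero at the start; "wrist_torque": the same for the moment, N m; "width": finger opening in m; "grasp_force": force on a finger pad.
Only numpy, scipy, OpenCV 4.12 (cv2) and the standard library are available. Lean on these libraries where they do the work, as an engineer would, in place of code of your own. Each camera call takes 0.05 s, during which the arm holds its last target. There are 200 camera calls.

## Working session

There is one attempt and no reset: what is moved stays moved. The work goes in short steps, Python scripts to look and compute and a tool call to move; the robot and the scene stay as the last step left them, time stands still between calls to the robot, and variables do not carry over. Pictures are saved under pics/ and viewed, at most 14 in all, crops included, and the job is handed in when it is done.

Besides the shell and the picture viewer there is one more tool, called after "Request:" as name([rows], argument=value, ...), one row to a line, values as JSON. carry_out: Moves the arm, as the interface text tells. Its arguments: {"type":"object","properties":{"motion":{"type":"array"},"grip_force":{"type":"number"}},"required":["motion"]}

```bash
mkdir -p pics
python3 - <<'E'
from plant import arm,cams
import cv2,numpy as np
for n in("scene","top"):
    s=cams.snapshot(n);cv2.imwrite(f"pics/{n}0.png",s["pixels"]);print(n,s["fovy"],s["cx"],s["cy"]);print(np.round(s["world_to_cam"],4).tolist())
st=arm.get_state();print(st["time"],st["eef_pos"],np.round(st["orientation"],3).tolist(),st["width"],arm.pinch_z)
E
```

```text
scene 49.636919861406916 257.9773544542383 198.15796524827962
[[-0.7735, 0.6337, 0.0106, 0.4097], [0.4878, 0.6058, -0.6285, -0.2202], [-0.4047, -0.481, -0.7777, 1.1139], [0.0, 0.0, 0.0, 1.0]]
top 56.42618113079309 258.4626640922045 192.57606306145047
[[-0.0189, -0.9998, -0.0032, 0.0259], [-0.9765, 0.0192, -0.2145, 0.5302], [0.2145, -0.0009, -0.9767, 0.7496], [0.0, 0.0, 0.0, 1.0]]
0.1 [0.14589609 0.52978498 0.20443584] [[-0.964, 0.266, -0.001], [0.266, 0.964, -0.002], [0.0, -0.002, -1.0]] 0.09386608221420079 0.0188
```

View pics/scene0.png

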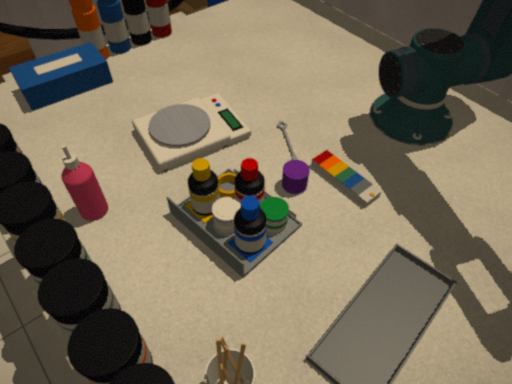

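View pics/top0.png

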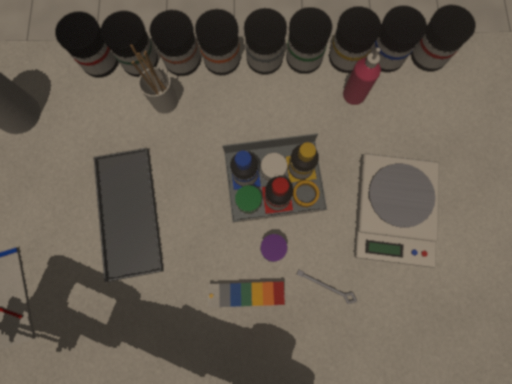

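The top view shows the rack near (275,180), with blue at left (243,160), red in front (279,187), yellow at right (306,153) and the white lid at (273,165). The tray is at left (128,214) and the scale pan at right (402,195). The scene view agrees. Next I measure.

```bash
cat > h.py <<'E'
from plant import arm,cams
import cv2,numpy as np
def snap(n):
    s=cams.snapshot(n);s["f"]=192/np.tan(np.radians(s["fovy"])/2);return s
def ray(s,uv):
    M=np.array(s["world_to_cam"]);R=M[:3,:3]
    d=R.T@np.array([(uv[0]-s["cx"])/s["f"],(uv[1]-s["cy"])/s["f"],1]);return -R.T@M[:3,3],d/np.linalg.norm(d)
def on(s,uv,z):
    o,d=ray(s,uv);return o+d*(z-o[2])/d[2]
def tri(a,ua,b,ub):
    A=np.zeros((3,3));v=np.zeros(3);rs=[ray(a,ua),ray(b,ub)]
    for o,d in rs: P=np.eye(3)-np.outer(d,d);A+=P;v+=P@o
    p=np.linalg.solve(A,v);return p,max(np.linalg.norm((np.eye(3)-np.outer(d,d))@(p-o)) for o,d in rs)
HUE={"red":[(0,6),(174,180)],"yellow":[(20,30)],"blue":[(105,120)],"green":[(55,85)],"purple":[(130,155)]}
def blobs(s,c,box,amin=25,smin=140,vmin=50):
    h=cv2.cvtColor(s["pixels"],cv2.COLOR_BGR2HSV);m=np.zeros(h.shape[:2],np.uint8)
    for l,u in HUE[c]: m|=cv2.inRange(h,(l,smin,vmin),(u,255,255))
    k=np.zeros_like(m);x0,y0,x1,y1=box;k[y0:y1,x0:x1]=m[y0:y1,x0:x1]
    n,_,st,ce=cv2.connectedComponentsWithStats(k)
    return [(np.round(ce[i],1).tolist(),st[i].tolist()) for i in range(1,n) if st[i][4]>=amin]
E
python3 - <<'E'
from h import *
S,T=snap("scene"),snap("top")
for c in("red","yellow","blue","green","purple"):
    print(c,"S",blobs(S,c,(160,140,330,280)));print("   T",blobs(T,c,(215,130,335,265)))
v=[]
for s,b in((S,(165,150,310,275)),(T,(215,130,335,225))):
    x0,y0,x1,y1=b;v.append(cv2.resize(s["pixels"][y0:y1,x0:x1],None,fx=5 if s is T else 4,fy=5 if s is T else 4,interpolation=cv2.INTER_CUBIC))
cv2.imwrite("pics/s1.png",v[0]);cv2.imwrite("pics/t1.png",v[1])
E
```

```text
red S [([321.6, 156.9], [313, 150, 17, 15, 132]), ([249.2, 169.2], [240, 158, 19, 23, 346]), ([260.3, 194.9], [256, 191, 8, 8, 26]), ([238.6, 195.5], [236, 192, 7, 7, 25])]
   T [([280.0, 185.9], [272, 177, 18, 19, 265]), ([263.6, 191.3], [262, 187, 4, 11, 34]), ([287.8, 206.9], [280, 201, 12, 10, 51]), ([269.0, 209.0], [265, 202, 14, 11, 59])]
yellow S [([200.8, 169.2], [192, 158, 19, 23, 361]), ([218.3, 188.4], [190, 172, 47, 31, 415]), ([198.5, 213.3], [185, 202, 28, 21, 148])]
   T [([306.7, 151.3], [299, 142, 17, 20, 258]), ([293.0, 178.1], [288, 171, 13, 11, 63]), ([311.3, 176.0], [305, 170, 11, 11, 58])]
blue S [([249.8, 207.4], [241, 195, 19, 25, 382]), ([249.7, 237.0], [235, 231, 30, 10, 92]), ([250.5, 249.3], [229, 238, 43, 24, 195])]
   T [([242.7, 158.2], [236, 152, 14, 13, 140])]
green S [([274.2, 208.5], [260, 197, 29, 24, 507])]
   T []
purple S [([296.3, 171.8], [284, 160, 25, 33, 456])]
   T []
```

View pics/t1.png

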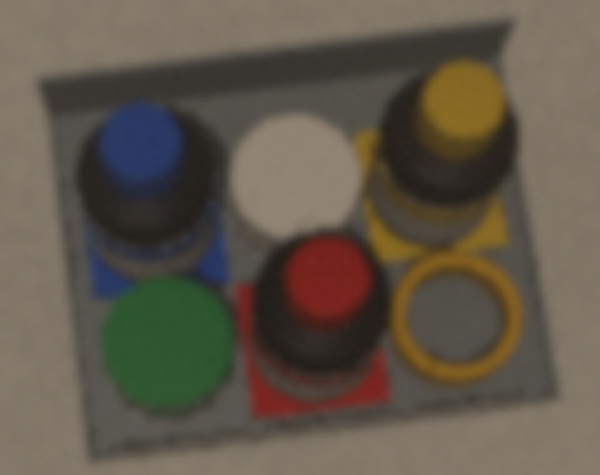

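View pics/s1.png

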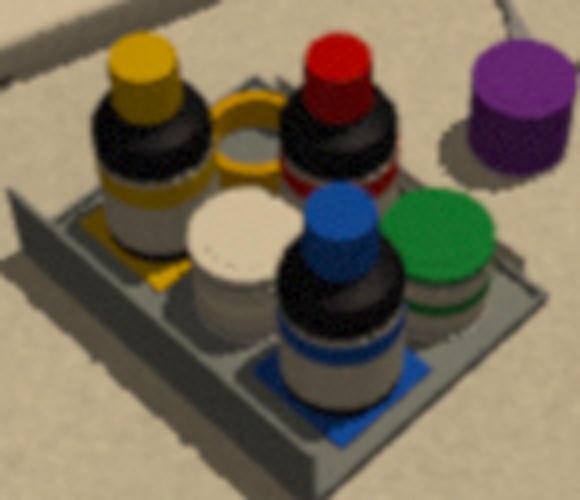

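Run:
```python
from h import *
S,T=snap("scene"),snap("top")
HUE["blue"]=[(100,125)]
H=cv2.cvtColor(T["pixels"],cv2.COLOR_BGR2HSV)
print("hsv",[H[p[1],p[0]].tolist() for p in((240,160),(250,183),(305,152),(313,176),(305,182),(280,188),(270,210),(248,200),(273,165),(128,214),(402,195))])
HUE["green"]=[(40,90)]
sc={"red":(249.2,169.2),"yellow":(200.8,169.2),"blue":(249.8,207.4)}
cb={"red":(266,172,298,200),"yellow":(292,138,325,168),"blue":(230,146,258,172)}
for c in sc:
    for sm,vm in((140,50),(110,25),(110,35)):
        b=max(blobs(T,c,cb[c],25,sm,vm),key=lambda q:q[1][4]);print(c,sm,vm,b,[np.round(x,4).tolist() for x in tri(S,sc[c],T,b[0])])
print("green",blobs(T,"green",(230,180,265,215),25,90,30), blobs(S,"green",(255,190,300,230),25,90,30))
pb={"red":(258,184,298,218),"yellow":(284,165,322,185),"blue":(228,172,266,192)}
for c in pb:
    h=H;m=np.zeros(h.shape[:2],np.uint8)
    for l,u in HUE[c]: m|=cv2.inRange(h,(l,110,45),(u,255,255))
    x0,y0,x1,y1=pb[c];k=np.zeros_like(m);k[y0:y1,x0:x1]=m[y0:y1,x0:x1]
    if c=="red": k[:200,267:]=0
    P=np.argwhere(k)[:,::-1].astype(np.float32);W=np.array([on(T,p,.009)[:2] for p in P])
    r=cv2.minAreaRect((W*1000).astype(np.float32));print(c,len(P),"rect mm",np.round(cv2.boxPoints(r),1).tolist(),np.round(r[1],1),round(r[2],2))
print("rack front corners",on(T,(233,222),.01),on(T,(326,209.4),.01))
```

```text
hsv [[112, 149, 99], [18, 49, 68], [21, 188, 136], [21, 188, 136], [19, 192, 125], [2, 194, 121], [2, 184, 122], [62, 119, 86], [17, 51, 144], [19, 29, 70], [12, 26, 98]]
red 140 50 ([280.0, 185.9], [272, 177, 18, 19, 269]) [[0.5296, -0.0293, 0.1231], 0.0001]
red 110 25 ([279.8, 186.1], [271, 177, 19, 20, 293]) [[0.5294, -0.0291, 0.123], 0.0004]
red 110 35 ([279.8, 186.1], [271, 177, 19, 20, 293]) [[0.5294, -0.0291, 0.123], 0.0004]
yellow 140 50 ([306.7, 151.2], [299, 142, 17, 20, 255]) [[0.604, -0.0883, 0.1236], 0.0002]
yellow 110 25 ([306.8, 151.2], [299, 142, 17, 20, 264]) [[0.604, -0.0885, 0.1235], 0.0001]
yellow 110 35 ([306.8, 151.2], [299, 142, 17, 20, 264]) [[0.604, -0.0885, 0.1235], 0.0001]
blue 140 50 ([242.7, 158.3], [236, 152, 14, 14, 145]) [[0.5898, 0.0476, 0.1265], 0.0001]
blue 110 25 ([242.7, 158.6], [235, 151, 16, 16, 200]) [[0.5894, 0.0475, 0.126], 0.0001]
blue 110 35 ([242.7, 158.6], [235, 151, 16, 16, 200]) [[0.5894, 0.0475, 0.126], 0.0001]
green [([248.1, 197.9], [236, 186, 25, 25, 510])] [([274.3, 208.3], [260, 197, 29, 24, 553]), ([276.0, 226.2], [267, 222, 20, 7, 45])]
red 215 rect mm [[490.5, 2.5999999046325684], [497.6000061035156, -64.69999694824219], [561.7000122070312, -57.900001525878906], [554.5, 9.399999618530273]] [64.4 67.6] 6.08
yellow 159 rect mm [[564.7000122070312, -59.0], [571.9000244140625, -125.0], [612.0, -120.69999694824219], [604.7999877929688, -54.70000076293945]] [40.3 66.4] 6.19
blue 58 rect mm [[552.2999877929688, 73.69999694824219], [560.0999755859375, 12.199999809265137], [577.5, 14.399999618530273], [569.7000122070312, 75.9000015258789]] [17.6 62. ] 7.23
rack front corners [0.47144239 0.07682139 0.01      ] [ 0.49715881 -0.14331008  0.01      ]
```

Run:
```python
from h import *
S,T=snap("scene"),snap("top")
for s,bx,px,n in((T,(80,135,180,295),(368,162,440,230),"T"),(S,(295,235,465,384),(140,98,215,150),"S")):
    g=cv2.cvtColor(s["pixels"],cv2.COLOR_BGR2GRAY);h=cv2.cvtColor(s["pixels"],cv2.COLOR_BGR2HSV)
    x0,y0,x1,y1=bx;sub=cv2.GaussianBlur(g,(5,5),0)[y0:y1,x0:x1]
    th,m=cv2.threshold(sub,0,255,cv2.THRESH_BINARY_INV+cv2.THRESH_OTSU)
    c=max(cv2.findContours(m,cv2.RETR_EXTERNAL,cv2.CHAIN_APPROX_NONE)[0],key=cv2.contourArea)
    W=np.array([on(s,p[0]+[x0,y0],.018)[:2] for p in c],np.float32)*1000
    r=cv2.minAreaRect(W);print(n,"tray",th,np.round(r[0],1),np.round(r[1],1),round(r[2],1))
    x0,y0,x1,y1=px;sub=h[y0:y1,x0:x1]
    gg=cv2.GaussianBlur(g,(5,5),0)[y0:y1,x0:x1]
    th,m=cv2.threshold(gg,0,255,cv2.THRESH_BINARY_INV+cv2.THRESH_OTSU)
    c=max(cv2.findContours(m,cv2.RETR_EXTERNAL,cv2.CHAIN_APPROX_NONE)[0],key=cv2.contourArea)
    e=cv2.fitEllipse(cv2.convexHull(c));uv=np.array(e[0])+[x0,y0];s["uv"]=uv
    W=np.array([on(s,p[0]+[x0,y0],.048)[:2] for p in c],np.float32)*1000
    print(n,"pan",th,uv,np.round(e[1],1),np.round(on(s,uv,.048),4),cv2.minEnclosingCircle(W))
    # white lid
print("pan tri",tri(S,S["uv"],T,T["uv"]))
h=cv2.cvtColor(T["pixels"],cv2.COLOR_BGR2HSV)
for s,b,v in((T,(255,145,295,188),110),(S,(205,190,245,225),0)):
    h=cv2.cvtColor(s["pixels"],cv2.COLOR_BGR2HSV);x0,y0,x1,y1=b
    g=cv2.GaussianBlur(h[y0:y1,x0:x1,2],(3,3),0);t,m=cv2.threshold(g,0,255,cv2.THRESH_BINARY+cv2.THRESH_OTSU)
    c=max(cv2.findContours(m,cv2.RETR_EXTERNAL,cv2.CHAIN_APPROX_NONE)[0],key=cv2.contourArea)
    W=np.array([on(s,p[0]+[x0,y0],.06)[:2] for p in c],np.float32)*1000
    print("lid",t,cv2.minEnclosingCircle(W), np.array(cv2.fitEllipse(c)[0])+[x0,y0])
```

```text
T tray 92.0 [480.1 338.8] [342.9 187.8] 5.0
T pan 112.0 [401.06500626 194.86682129] [62.4 68.7] [ 0.521  -0.3088  0.048 ] ((522.1012573242188, -308.6406555175781), 76.3983383178711)
S tray 131.0 [450.3 336.4] [422.  168.9] 9.0
S pan 147.0 [178.61029816 126.16661453] [44.2 62.8] [ 0.5313 -0.3027  0.048 ] ((529.3457641601562, -306.9147033691406), 81.00447082519531)
pan tri (array([ 0.52434454, -0.31491262,  0.03524853]), np.float64(0.0010823158966340573))
lid 103.0 ((596.2984619140625, -24.671682357788086), 35.24582290649414) [274.23269463 164.20523834]
lid 127.0 ((595.6493530273438, -21.770265579223633), 30.765357971191406) [225.34217644 207.96974373]
```

Run:
```python
from h import *
S,T=snap("scene"),snap("top")
S["seedt"],T["seedt"]=(390,315),(128,214);S["seedp"],T["seedp"]=(178,126),(402,195)
for s,n in((T,"T"),(S,"S")):
    g=cv2.bilateralFilter(s["pixels"],9,30,5)
    for what,z in(("seedt",.018),("seedp",.048)):
        for lo in(2,3,4,5,6,8):
            m=np.zeros((386,514),np.uint8)
            cv2.floodFill(g.copy(),m,s[what],0,(lo,)*3,(lo,)*3,4|cv2.FLOODFILL_MASK_ONLY|(255<<8))
            m=cv2.morphologyEx(m[1:-1,1:-1],cv2.MORPH_OPEN,np.ones((3,3)));cs=cv2.findContours(m,cv2.RETR_EXTERNAL,cv2.CHAIN_APPROX_NONE)[0]
            if not cs: continue
            c=max(cs,key=cv2.contourArea);zz=z if what=="seedp" else .004
            W=np.array([on(s,p[0],zz)[:2] for p in c],np.float32)*1000
            if what=="seedt": r=cv2.minAreaRect(W);print(n,lo,"tray",np.round(r[0],1),np.round(r[1],1),round(r[2],1))
            else: e=cv2.fitEllipse(cv2.convexHull(c));e2=cv2.fitEllipse(cv2.convexHull(W));print(n,lo,"pan",np.round(e[0],1),np.round(e2[0],1),np.round(e2[1],1))
```

```text
T 2 tray [278.7 288.1] [714.8 461. ] 37.5
T 3 tray [396.4 212.2] [704.6 485.1] 78.9
T 4 tray [396.3 212.1] [704.8 485.1] 78.9
T 5 tray [396.4 213.3] [704.9 486.9] 79.2
T 6 tray [601.5  25.8] [1395.9  959.2] 88.8
T 8 tray [601.5  25.8] [1395.9  959.2] 88.8
T 2 pan [401. 195.] [ 522.2 -308.7] [146.5 147.9]
T 3 pan [401.1 195.1] [ 522.1 -308.9] [146.6 148.5]
T 4 pan [401.1 195. ] [ 522.1 -308.8] [147.2 150.8]
T 5 pan [401.1 195. ] [ 522.3 -308.8] [147.9 151. ]
T 6 pan [309.7 181.5] [648.9  -6.7] [1086.2 1666. ]
T 8 pan [309.6 181.4] [647.4  -3.8] [1084.9 1673.6]
S 2 tray [502.5 325.4] [284.6 118. ] 9.2
S 3 tray [502.6 325.3] [284.5 118.9] 9.3
S 4 tray [502.9 325.2] [285.  119.3] 9.4
S 5 tray [502.9 325.4] [285.  119.6] 9.4
S 6 tray [503.1 322.6] [285.5 125.5] 9.5
S 8 tray [502.8 322.4] [286.5 125.8] 9.3
S 2 pan [179.1 123.8] [ 524.1 -311.7] [142.6 145.4]
S 3 pan [179.  123.8] [ 524.  -311.8] [143.  145.4]
S 4 pan [179.  123.8] [ 524.  -311.7] [143.7 146.5]
S 5 pan [179.  123.9] [ 523.8 -311.6] [144.1 146.7]
S 6 pan [179.  123.9] [ 523.9 -311.4] [144.6 147. ]
S 8 pan [179.  123.9] [ 523.9 -311.4] [144.5 147.8]
```

Run:
```python
from h import *
S,T=snap("scene"),snap("top")
print("pan",tri(S,(179,123.9),T,(401.1,195)))
C=np.array([on(T,p,.018)[:2] for p in((95,157),(149,150),(162,271),(107,279))]);print(np.round(C,4).tolist(),C.mean(0),np.linalg.norm(C-np.roll(C,-1,0),axis=1))
print("tray floor ctr in T px via S: height check",[np.round(on(S,p,.018)[:2],4).tolist() for p in((398,246),(455,283))])
x=T["pixels"][140:290,85:175];cv2.imwrite("pics/tray.png",cv2.resize(cv2.convertScaleAbs(x,alpha=2),None,fx=4,fy=4,interpolation=cv2.INTER_CUBIC))
```

```text
pan (array([ 0.5228707 , -0.3122836 ,  0.04317792]), np.float64(0.001744384233797352))
[[0.6354, 0.4104], [0.6506, 0.2801], [0.362, 0.2373], [0.3467, 0.3605]] [0.49868442 0.32206952] [0.13112955 0.29180636 0.12422263 0.29293995]
tray floor ctr in T px via S: height check [[0.3673, 0.245], [0.3489, 0.3654]]
```

View pics/tray.png

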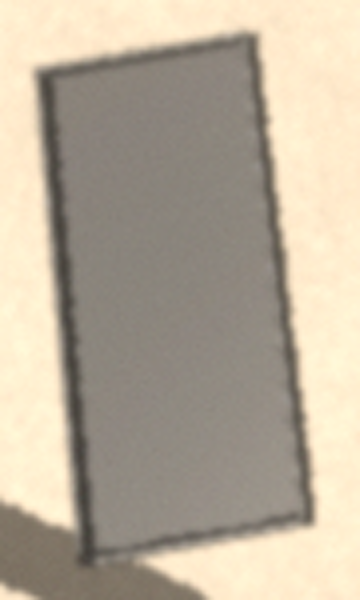

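Request:
carry_out([
  [[50,-50,0,0,1],[50,-50,0,0,1],[50,-50,0,0,1],[50,-50,0,0,1],[50,-50,0,0,0.6]],
], grip_force=25)

```text
time: 1.1
eef_pos: [0.3239, 0.352, 0.2058]
orientation: [[-0.964, 0.265, 0.001], [0.265, 0.964, 0.001], [-0.001, 0.001, -1.0]]
force: [0.8, -0.6, -0.6]
width: 0.0891
grasp_force: 0.0
```

The tray's corners are at crop px (42,70), (252,37), (310,520) and (88,560). Its centre is about (0.5005,0.3235) with yaw about 8.8°. The pan is at about (0.523,-0.310). Blue goes first.

Request:
carry_out([
  [[29.5,-33.8,0,0.5,0.6],[29.5,-33.8,0,0.5,0.6],[29.5,-33.8,0,0.5,0.6],[29.5,-33.8,0,0.5,0.6],[29.5,-33.8,0,0.5,0.6]],
])

```text
time: 1.6
eef_pos: [0.4714, 0.1829, 0.2058]
orientation: [[-0.999, 0.049, 0.001], [0.049, 0.999, 0.0], [-0.001, 0.001, -1.0]]
force: [0.5, 0.0, 0.6]
width: 0.0567
grasp_force: 0.0
```

Request:
carry_out([
  [[29.5,-33.8,0,0.5,0.6],[29.5,-33.8,0,0.5,0.6],[29.5,-33.8,0,0.5,0.6],[29.5,-33.8,0,0.3,0.6],[0,0,0,0,0.6]],
])

```text
time: 2.1
eef_pos: [0.5907, 0.0448, 0.204]
orientation: [[-0.995, -0.101, -0.001], [-0.101, 0.995, -0.002], [0.001, -0.002, -1.0]]
force: [0.2, -0.8, -0.7]
width: 0.0568
grasp_force: 0.0
```

Request:
carry_out([
  [[-1,2.5,-30,0,0.6],[0,0,-30,0,0.6],[0,0,-20,0,0.6],[0,0,-14,0,0.6],[0,0,0,0,0.6]],
])

```text
time: 2.6
eef_pos: [0.5856, 0.0524, 0.1091]
orientation: [[-0.994, -0.107, -0.005], [-0.107, 0.994, 0.0], [0.005, 0.001, -1.0]]
force: [-0.0, -0.0, 0.3]
width: 0.0562
grasp_force: 0.0
```

Request:
carry_out([
  [[0,0,0,0,0.3],[0,0,0,0,0.2],[0,0,0,0,0.2],[0,0,0,0,0.2],[0,0,0,0,0.2]],
])

```text
time: 3.1
eef_pos: [0.5884, 0.0514, 0.1132]
orientation: [[-0.994, -0.106, 0.003], [-0.106, 0.994, -0.001], [-0.003, -0.001, -1.0]]
force: [0.0, -1.2, 3.8]
width: 0.0331
grasp_force: 24.8
```

Run:
```python
from h import *
for i in range(4):
    snap("top");st=arm.get_state();print(np.round(st["eef_pos"],4),np.round(st["qd"],3),np.round(st["force"],1),st["width"])
print(np.round(st["joints"],3))
```

```text
[0.5884 0.0514 0.1132] [ 0.    -0.     0.001 -0.001 -0.002 -0.   ] [ 0.7 -1.9  5.8] 0.03361179559969964
[0.5884 0.0514 0.1132] [-0.001 -0.001  0.001  0.    -0.001  0.001] [ 0.9 -1.9  5.8] 0.03433698991508954
[0.5884 0.0514 0.1132] [ 0.     0.003  0.002 -0.     0.001  0.001] [ 0.4 -1.4  5.8] 0.03395756878757018
[0.5884 0.0514 0.1132] [ 0.001  0.002 -0.001  0.001 -0.002 -0.   ] [-0.6 -2.2  5.6] 0.03344781906051604
[-0.009  0.209  1.416 -0.     1.513 -1.686]
```

Request:
carry_out([
  [[0,0,30,0,0.2],[0,0,40,0,0.2],[0,35,30,0,0.2],[0,45,0,0,0.2],[0,45,0,0,0.2]],
])

```text
time: 3.8
eef_pos: [0.5874, 0.1781, 0.212]
orientation: [[-0.994, -0.105, 0.001], [-0.105, 0.994, 0.001], [-0.001, 0.001, -1.0]]
force: [-0.4, -0.1, -2.8]
width: 0.0338
grasp_force: 24.7
```

Request:
carry_out([
  [[0,45,0,0,0.2],[0,45,0,0,0.2],[0,40,0,0,0.2],[-4,25,0,0,0.2],[0,0,0,0,0.2]],
])

```text
time: 4.3
eef_pos: [0.5811, 0.3359, 0.2086]
orientation: [[-0.994, -0.112, -0.005], [-0.112, 0.994, 0.001], [0.005, 0.001, -1.0]]
force: [0.6, -0.3, -2.9]
width: 0.0337
grasp_force: 24.9
```

Request:
carry_out([
  [[0,0,0,0,0.2],[0,0,0,0,0.2]],
])

```text
time: 4.5
eef_pos: [0.5832, 0.3308, 0.2105]
orientation: [[-0.994, -0.105, -0.002], [-0.105, 0.994, -0.001], [0.002, -0.001, -1.0]]
force: [0.5, 0.3, -2.7]
width: 0.0334
grasp_force: 24.9
```

Request:
carry_out([
  [[0,5,-35,0,0.2],[0,0,-35,0,0.2],[0,0,-20,0,0.2],[0,0,-8,0,0.2],[0,0,-3,0,0.2]],
])

```text
time: 5.0
eef_pos: [0.5832, 0.3355, 0.1095]
orientation: [[-0.995, -0.105, -0.002], [-0.105, 0.995, -0.001], [0.002, -0.001, -1.0]]
force: [0.5, -0.3, -2.3]
width: 0.0336
grasp_force: 24.9
```

Request:
carry_out([
  [[0,0,-1,0,0.2],[0,0,0,0,0.2],[0,0,0,0,0.2],[0,0,0,0,0.6],[0,0,0,0,0.6]],
])

```text
time: 5.5
eef_pos: [0.584, 0.3372, 0.1111]
orientation: [[-0.994, -0.106, 0.002], [-0.106, 0.994, 0.001], [-0.003, 0.001, -1.0]]
force: [-1.6, 0.3, 1.2]
width: 0.0463
grasp_force: 0.0
```

Request:
carry_out([
  [[0,0,0,0,0.6],[0,0,15,0,0.6],[0,0,30,0,0.6],[0,0,40,0,0.6],[0,0,15,0,0.6]],
])

```text
time: 6.0
eef_pos: [0.585, 0.3377, 0.2163]
orientation: [[-0.994, -0.106, 0.009], [-0.106, 0.994, 0.004], [-0.009, 0.003, -1.0]]
force: [0.6, -0.8, 0.5]
width: 0.0563
grasp_force: 0.0
```

Request:
carry_out([
  [[-6,-40,0,0,0.6],[-6,-42,0,0,0.6],[-6,-42,0,0,0.6],[-6,-42,0,0,0.6],[-6,-42,0,0,0.6]],
])

```text
time: 6.5
eef_pos: [0.5528, 0.1273, 0.2097]
orientation: [[-0.994, -0.107, 0.0], [-0.107, 0.994, 0.0], [-0.0, 0.0, -1.0]]
force: [0.3, -0.4, 0.6]
width: 0.0563
grasp_force: 0.0
```

Request:
carry_out([
  [[-6,-42,0,0,0.6],[-6,-42,0,0,0.6],[-6,-42,0,0,0.6],[-6,-31,0,0,0.6],[0,0,0,0,0.6]],
])

```text
time: 7.0
eef_pos: [0.5287, -0.0317, 0.2098]
orientation: [[-0.995, -0.101, 0.0], [-0.101, 0.995, -0.001], [-0.0, -0.001, -1.0]]
force: [-0.2, 0.1, -0.9]
width: 0.0564
grasp_force: 0.0
```

Request:
carry_out([
  [[0,0,0,0,0.6],[0,0,0,0,0.6]],
])

```text
time: 7.2
eef_pos: [0.5295, -0.0272, 0.2096]
orientation: [[-0.994, -0.107, 0.0], [-0.107, 0.994, 0.001], [-0.0, 0.001, -1.0]]
force: [-0.3, 1.0, 0.4]
width: 0.0565
grasp_force: 0.0
```

Run:
```python
from h import *
S,T=snap("scene"),snap("top")
cv2.imwrite("pics/a.png",np.vstack([T["pixels"][110:300],S["pixels"][120:384]]))
```

```text
(no output)
```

View pics/a.png

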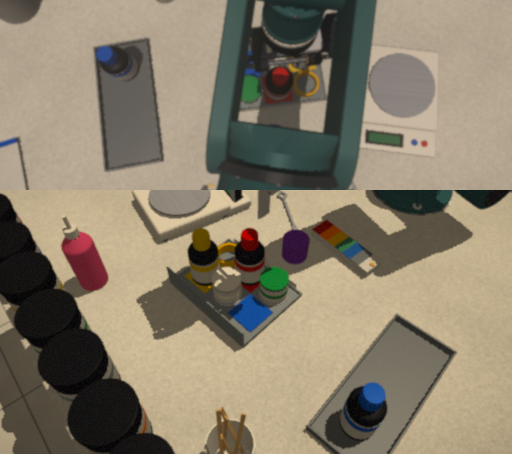

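The blue bottle stands upright in the tray at about (368,410) in the stacked picture, and its blue plate is exposed at (250,312). Red is next.

Request:
carry_out([
  [[0,-1,-30,0,0.6],[0,0,-30,0,0.6],[0,0,-25,0,0.6],[0,0,-13,0,0.6],[0,0,0,0,0.6]],
])

```text
time: 7.8
eef_pos: [0.528, -0.0282, 0.1092]
orientation: [[-0.994, -0.108, -0.005], [-0.108, 0.994, 0.001], [0.005, 0.001, -1.0]]
force: [0.2, 0.5, 0.3]
width: 0.0563
grasp_force: 0.0
```

Request:
carry_out([
  [[0,0,0,0,0.5],[0,0,0,0,0.3],[0,0,0,0,0.2],[0,0,0,0,0.2],[0,0,0,0,0.2]],
])

```text
time: 8.3
eef_pos: [0.5304, -0.0296, 0.1131]
orientation: [[-0.994, -0.106, 0.003], [-0.106, 0.994, -0.001], [-0.003, -0.001, -1.0]]
force: [0.3, -0.9, 3.6]
width: 0.0335
grasp_force: 25.0
```

Request:
carry_out([
  [[0,0,0,0,0.2],[0,0,30,0,0.2],[0,0,40,0,0.2],[0,0,30,0,0.2],[0,0,0,0,0.2]],
])

```text
time: 8.8
eef_pos: [0.5313, -0.0294, 0.2153]
orientation: [[-0.994, -0.106, 0.007], [-0.106, 0.994, -0.001], [-0.007, -0.002, -1.0]]
force: [0.2, -0.1, -4.3]
width: 0.0335
grasp_force: 25.0
```

Request:
carry_out([
  [[-3,35,0,0,0.2],[-3,40,0,0,0.2],[-3,40,0,0,0.2],[-3,40,0,0,0.2],[-3,40,0,0,0.2]],
])

```text
time: 9.3
eef_pos: [0.5124, 0.167, 0.2074]
orientation: [[-0.994, -0.106, -0.006], [-0.106, 0.994, -0.001], [0.006, -0.0, -1.0]]
force: [0.8, 0.8, -4.6]
width: 0.0336
grasp_force: 25.0
```

Request:
carry_out([
  [[-3,40,0,0,0.2],[-3,40,0,0,0.2],[-4,40,0,0,0.2],[-4,36,0,0,0.2],[0,0,0,0,0.2]],
])

```text
time: 9.8
eef_pos: [0.4975, 0.3257, 0.2066]
orientation: [[-0.994, -0.112, -0.007], [-0.112, 0.994, -0.0], [0.007, 0.0, -1.0]]
force: [-0.2, -0.9, -4.3]
width: 0.0338
grasp_force: 25.0
```

Request:
carry_out([
  [[0,0,-20,0,0.2],[0,0,-35,0,0.2],[0,0,-30,0,0.2],[0,0,-12,0,0.2],[0,0,-4,0,0.2]],
])

```text
time: 10.3
eef_pos: [0.499, 0.3205, 0.1079]
orientation: [[-0.994, -0.106, -0.004], [-0.106, 0.994, -0.002], [0.005, -0.002, -1.0]]
force: [-0.1, 0.8, 7.3]
width: 0.0335
grasp_force: 25.0
```

Request:
carry_out([
  [[0,0,-1,0,0.2],[0,0,0,0,0.2],[0,0,0,0,0.2],[0,0,0,0,0.6],[0,0,0,0,0.6]],
])

```text
time: 10.8
eef_pos: [0.5013, 0.3223, 0.1112]
orientation: [[-0.994, -0.106, 0.003], [-0.106, 0.994, 0.002], [-0.003, 0.001, -1.0]]
force: [0.2, 0.1, 0.7]
width: 0.0461
grasp_force: 0.0
```

Request:
carry_out([
  [[0,0,0,0,0.6],[0,0,15,0,0.6],[0,0,30,0,0.6],[0,0,40,0,0.6],[0,0,15,0,0.6]],
])

```text
time: 11.3
eef_pos: [0.5021, 0.3228, 0.2159]
orientation: [[-0.994, -0.106, 0.008], [-0.106, 0.994, 0.004], [-0.009, 0.004, -1.0]]
force: [0.4, 1.2, 1.0]
width: 0.0566
grasp_force: 0.0
```

Request:
carry_out([
  [[10,-35,0,0,0.6],[10,-42,0,0,0.6],[10,-42,0,0,0.6],[10,-42,0,0,0.6],[10,-42,0,0,0.6]],
])

```text
time: 11.8
eef_pos: [0.5505, 0.1172, 0.2098]
orientation: [[-0.994, -0.107, 0.001], [-0.107, 0.994, 0.0], [-0.001, 0.0, -1.0]]
force: [0.5, 1.0, 0.6]
width: 0.0568
grasp_force: 0.0
```

Request:
carry_out([
  [[10,-42,0,0,0.6],[10,-42,0,0,0.6],[10,-42,0,0,0.6],[10,-42,0,0,0.6],[13,-40,0,0,0.6]],
])

```text
time: 12.3
eef_pos: [0.6034, -0.0911, 0.2099]
orientation: [[-0.994, -0.106, 0.001], [-0.106, 0.994, -0.0], [-0.001, -0.0, -1.0]]
force: [1.2, 0.6, -0.8]
width: 0.0566
grasp_force: 0.0
```

Request:
carry_out([
  [[0,0,0,0,0.6],[0,0,0,0,0.6],[0,0,0,0,0.6]],
])

```text
time: 12.6
eef_pos: [0.6032, -0.0882, 0.2096]
orientation: [[-0.994, -0.107, -0.0], [-0.107, 0.994, 0.001], [-0.0, 0.001, -1.0]]
force: [-0.6, 0.2, 0.0]
width: 0.0567
grasp_force: 0.0
```

Request:
carry_out([
  [[0.5,0,-30,0,0.6],[0,0,-30,0,0.6],[0,0,-25,0,0.6],[0,0,-13,0,0.6],[0,0,0,0,0.6]],
])

```text
time: 13.1
eef_pos: [0.6024, -0.0875, 0.1093]
orientation: [[-0.994, -0.108, -0.004], [-0.108, 0.994, 0.001], [0.004, 0.002, -1.0]]
force: [-0.4, 0.0, -0.1]
width: 0.0559
grasp_force: 0.0
```

Request:
carry_out([
  [[0,0,0,0,0.5],[0,0,0,0,0.3],[0,0,0,0,0.2],[0,0,0,0,0.2],[0,0,0,0,0.2]],
])

```text
time: 13.6
eef_pos: [0.6048, -0.0892, 0.1133]
orientation: [[-0.994, -0.106, 0.003], [-0.106, 0.994, -0.0], [-0.003, -0.0, -1.0]]
force: [-0.0, 0.7, 5.8]
width: 0.0335
grasp_force: 25.0
```

Request:
carry_out([
  [[0,0,0,0,0.2],[0,0,30,0,0.2],[0,0,40,0,0.2],[0,0,30,0,0.2],[0,0,0,0,0.2]],
])

```text
time: 14.1
eef_pos: [0.6059, -0.09, 0.2163]
orientation: [[-0.994, -0.106, 0.009], [-0.106, 0.994, -0.002], [-0.008, -0.003, -1.0]]
force: [-0.1, -0.8, -2.6]
width: 0.0332
grasp_force: 25.0
```

Request:
carry_out([
  [[-19,40,0,0,0.2],[-19,40,0,0,0.2],[-19,40,0,0,0.2],[-19,40,0,0,0.2],[-19,40,0,0,0.2]],
])

```text
time: 14.6
eef_pos: [0.5066, 0.1118, 0.2078]
orientation: [[-0.994, -0.106, -0.005], [-0.106, 0.994, -0.001], [0.005, 0.0, -1.0]]
force: [0.1, 1.0, -3.3]
width: 0.0337
grasp_force: 25.0
```

Request:
carry_out([
  [[-19,40,0,0,0.2],[-19,40,0,0,0.2],[-19,40,0,0,0.2],[-19,40,0,0,0.2],[-16,38,0,0,0.2]],
])

```text
time: 15.1
eef_pos: [0.4145, 0.3096, 0.208]
orientation: [[-0.994, -0.106, -0.004], [-0.106, 0.994, -0.003], [0.005, -0.002, -1.0]]
force: [0.8, -0.5, -2.0]
width: 0.0334
grasp_force: 25.0
```

Request:
carry_out([
  [[0,0,0,0,0.2],[0,0,0,0,0.2],[0,0,0,0,0.2]],
])

```text
time: 15.4
eef_pos: [0.4167, 0.3076, 0.2095]
orientation: [[-0.994, -0.105, -0.002], [-0.105, 0.994, -0.002], [0.003, -0.002, -1.0]]
force: [0.4, -0.5, -3.2]
width: 0.0333
grasp_force: 25.0
```

Request:
carry_out([
  [[0,3,-20,0,0.2],[0,0,-35,0,0.2],[0,0,-30,0,0.2],[0,0,-12,0,0.2],[0,0,-3,0,0.2]],
])

```text
time: 15.9
eef_pos: [0.4163, 0.31, 0.1093]
orientation: [[-0.995, -0.104, -0.004], [-0.104, 0.995, -0.002], [0.004, -0.002, -1.0]]
force: [-0.9, 0.0, -3.1]
width: 0.0333
grasp_force: 25.0
```

Request:
carry_out([
  [[0,0,-1,0,0.2],[0,0,0,0,0.2],[0,0,0,0,0.2],[0,0,0,0,0.6],[0,0,0,0,0.6]],
])

```text
time: 16.4
eef_pos: [0.4177, 0.3124, 0.1122]
orientation: [[-0.994, -0.106, 0.003], [-0.106, 0.994, 0.002], [-0.003, 0.001, -1.0]]
force: [1.3, -0.4, 0.4]
width: 0.0462
grasp_force: 0.0
```

Request:
carry_out([
  [[0,0,0,0,0.6],[0,0,15,0,0.6],[0,0,30,0,0.6],[0,0,40,0,0.6],[0,0,15,0,0.9]],
])

```text
time: 16.9
eef_pos: [0.4184, 0.3128, 0.2153]
orientation: [[-0.994, -0.106, 0.007], [-0.106, 0.994, 0.004], [-0.007, 0.003, -1.0]]
force: [-0.0, -0.6, 1.2]
width: 0.0613
grasp_force: 0.0
```

Request:
carry_out([
  [[0,0,0,0,0.9],[0,0,0,0,0.9],[0,0,0,0,0.9]],
])

```text
time: 17.2
eef_pos: [0.4159, 0.3112, 0.2079]
orientation: [[-0.994, -0.106, -0.004], [-0.106, 0.994, -0.002], [0.004, -0.002, -1.0]]
force: [-0.6, -0.1, -0.4]
width: 0.0832
grasp_force: 0.0
```

Run:
```python
from h import *
S,T=snap("scene"),snap("top")
cv2.imwrite("pics/b.png",np.vstack([T["pixels"][110:300],S["pixels"][120:384]]))
for s,b in((T,(255,145,295,188)),(S,(205,190,248,232))):
    h=cv2.cvtColor(s["pixels"],cv2.COLOR_BGR2HSV);x0,y0,x1,y1=b
    g=cv2.GaussianBlur(h[y0:y1,x0:x1,2],(3,3),0);t,m=cv2.threshold(g,0,255,cv2.THRESH_BINARY+cv2.THRESH_OTSU)
    c=max(cv2.findContours(m,cv2.RETR_EXTERNAL,cv2.CHAIN_APPROX_NONE)[0],key=cv2.contourArea)
    e=cv2.fitEllipse(c);s["uv"]=np.array(e[0])+[x0,y0]
    W=np.array([on(s,p[0]+[x0,y0],.06)[:2] for p in c],np.float32)*1000
    print("lid",t,cv2.minEnclosingCircle(W),s["uv"],e[1])
print(tri(S,S["uv"],T,T["uv"]))
for c,b in(("red",(255,170,300,220)),("yellow",(284,138,322,183)),("blue",(228,145,266,192))):
    H=cv2.cvtColor(T["pixels"],cv2.COLOR_BGR2HSV);m=np.zeros(H.shape[:2],np.uint8)
    for l,u in HUE[c]: m|=cv2.inRange(H,(l,100,35),(u,255,255))
    x0,y0,x1,y1=b;k=np.zeros_like(m);k[y0:y1,x0:x1]=m[y0:y1,x0:x1]
    W=np.array([on(T,p,.009)[:2]*1000 for p in np.argwhere(k)[:,::-1]],np.float32)
    r=cv2.minAreaRect(W);print(c,np.round(r[0],1),np.round(r[1],1),round(r[2],1),"mean",W.mean(0))
```

```text
lid 120.0 ((586.2628784179688, -33.19807052612305), 44.55169677734375) [278.67657852 165.99150658] (26.21126365661621, 36.96394348144531)
lid 149.0 ((591.2755737304688, -30.99070930480957), 57.00294876098633) [224.69130898 205.52778721] (30.528791427612305, 50.97749328613281)
(array([ 0.59257844, -0.03171586,  0.05512249]), np.float64(0.00031499560007440053))
red [526.8 -27.9] [67.5 67.9] 6.8 mean [526.6476  -28.12355]
yellow [601.8 -87.9] [68.1 67.5] 6.3 mean [601.79456 -88.47686]
blue [587.   46.9] [62.8 64. ] 6.3 mean [588.15814  47.28538]
```

View pics/b.png

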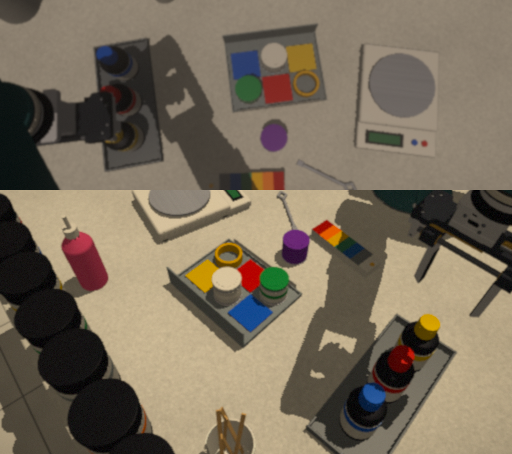

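All three bottles stand upright in the tray, and the plates and the white tin on the rack are exposed. I'll measure the plates in both views, plus the tin lid.

Run:
```python
from h import *
S,T=snap("scene"),snap("top")
bx={"red":((255,170,300,220),(235,190,268,215)),"yellow":((284,138,322,183),(180,188,222,216)),"blue":((228,145,266,192),(222,220,278,262))}
for c in bx:
    uv=[]
    for s,b in zip((T,S),bx[c]):
        H=cv2.cvtColor(s["pixels"],cv2.COLOR_BGR2HSV);m=np.zeros(H.shape[:2],np.uint8)
        for l,u in HUE[c]: m|=cv2.inRange(H,(l-5,100,35),(u+4,255,255))
        x0,y0,x1,y1=b;k=np.zeros_like(m);k[y0:y1,x0:x1]=m[y0:y1,x0:x1]
        P=np.argwhere(k)[:,::-1];W=np.array([on(s,p,.009)[:2]*1000 for p in P],np.float32);uv.append(P.mean(0))
        r=cv2.minAreaRect(W);print(c,np.round(r[0],1),np.round(r[1],1),"mean",W.mean(0))
    print(np.round(tri(T,uv[0],S,uv[1])[0],4))
uv=[]
for s,b,v in((T,(252,145,296,188),115),(S,(205,190,248,232),165)):
    H=cv2.cvtColor(s["pixels"],cv2.COLOR_BGR2HSV);x0,y0,x1,y1=b
    m=cv2.inRange(H[y0:y1,x0:x1],(0,0,v),(180,95,255));m=cv2.morphologyEx(m,cv2.MORPH_OPEN,np.ones((3,3)))
    c=max(cv2.findContours(m,cv2.RETR_EXTERNAL,cv2.CHAIN_APPROX_NONE)[0],key=cv2.contourArea);e=cv2.fitEllipse(c);uv.append(np.array(e[0])+[x0,y0])
    W=np.array([on(s,p[0]+[x0,y0],.06)[:2] for p in c],np.float32)*1000;print("lid",cv2.minEnclosingCircle(W),uv[-1],e[1])
print(tri(T,uv[0],S,uv[1]))
```

```text
red [526.7 -27.9] [67.4 68.5] mean [526.6651   -28.154966]
red [523.4 -35.6] [67.3 57.5] mean [524.8989   -33.956505]
[ 0.5266 -0.0292  0.0141]
yellow [598.9 -88.4] [74.  67.7] mean [600.1502 -88.5648]
yellow [594.1 -91.5] [88.7 65.9] mean [602.60736 -97.54498]
[ 0.602  -0.0913  0.0123]
blue [587.3  47.3] [62.8 64.1] mean [588.1595    47.342796]
blue [588.8  46.2] [66.7 65.8] mean [589.4774   46.83614]
[0.5888 0.0469 0.0078]
lid ((594.7742309570312, -20.267824172973633), 30.63833999633789) [273.60769272 164.90172195] (24.605182647705078, 25.634485244750977)
lid ((595.6763305664062, -21.520381927490234), 29.895618438720703) [226.33299828 208.18992805] (22.397563934326172, 27.813180923461914)
(array([ 0.59504548, -0.02077436,  0.05880838]), np.float64(0.0007498725559958244))
```

Request:
carry_out([
  [[20,-35,0,0,0.9],[20,-35,0,0,0.9],[20,-35,0,0,0.9],[20,-35,0,0,0.9],[20,-35,0,0,0.9]],
])

```text
time: 17.9
eef_pos: [0.5172, 0.1353, 0.21]
orientation: [[-0.994, -0.106, -0.001], [-0.106, 0.994, 0.0], [0.001, 0.0, -1.0]]
force: [0.3, 0.4, -0.5]
width: 0.0845
grasp_force: 0.0
```

Request:
carry_out([
  [[20,-35,0,0,0.9],[20,-35,0,0,0.9],[20,-35,0,0,0.9],[18,-35,0,0,0.9],[0,-16,0,0,0.9]],
])

```text
time: 18.4
eef_pos: [0.5958, -0.0223, 0.2088]
orientation: [[-0.995, -0.103, -0.002], [-0.103, 0.995, -0.0], [0.002, -0.0, -1.0]]
force: [-0.3, 0.6, -0.8]
width: 0.0843
grasp_force: 0.0
```

Request:
carry_out([
  [[0,0,0,0,0.9],[0,0,0,0,0.9],[0,0,0,0,0.9]],
])

```text
time: 18.7
eef_pos: [0.5944, -0.0176, 0.2107]
orientation: [[-0.994, -0.108, 0.0], [-0.108, 0.994, 0.001], [-0.0, 0.001, -1.0]]
force: [0.4, 0.8, -0.0]
width: 0.0849
grasp_force: 0.0
```

Request:
carry_out([
  [[0.5,-3,-40,0,0.9],[0,0,-45,0,0.9],[0,0,-40,0,0.9],[0,0,-30,0,0.9],[0,0,-15,0,0.9]],
])

```text
time: 19.2
eef_pos: [0.5928, -0.0202, 0.0372]
orientation: [[-0.994, -0.108, -0.005], [-0.108, 0.994, 0.001], [0.005, 0.002, -1.0]]
force: [-0.8, 0.5, -0.2]
width: 0.0847
grasp_force: 0.0
```

Request:
carry_out([
  [[0,0,-12,0,0.9],[0,0,-5,0,0.9],[0,0,0,0,0.9],[0,0,0,0,0.9],[0,0,0,0,0.7]],
])

```text
time: 19.7
eef_pos: [0.5965, -0.0224, 0.0252]
orientation: [[-0.994, -0.106, 0.003], [-0.106, 0.994, -0.0], [-0.003, -0.001, -1.0]]
force: [0.5, -0.3, -1.2]
width: 0.0799
grasp_force: 0.0
```

Request:
carry_out([
  [[0,0,0,0,0.6],[0,0,0,0,0.5],[0,0,0,0,0.5],[0,0,0,0,0.5],[0,0,0,0,0.5]],
])

```text
time: 20.2
eef_pos: [0.5956, -0.0222, 0.024]
orientation: [[-0.994, -0.106, 0.001], [-0.106, 0.994, 0.0], [-0.001, 0.0, -1.0]]
force: [0.3, 1.0, 1.5]
width: 0.0593
grasp_force: 25.0
```

Request:
carry_out([
  [[0,0,25,0,0.5],[0,0,40,0,0.5],[0,0,40,0,0.5],[0,0,15,0,0.5],[0,0,0,0,0.5]],
])

```text
time: 20.7
eef_pos: [0.5969, -0.0225, 0.146]
orientation: [[-0.994, -0.106, 0.005], [-0.106, 0.994, -0.001], [-0.005, -0.001, -1.0]]
force: [0.5, 0.1, -1.7]
width: 0.0588
grasp_force: 25.0
```

Request:
carry_out([
  [[-10,-40,0,0,0.5],[-10,-40,0,0,0.5],[-10,-42,0,0,0.5],[-10,-42,0,0,0.5],[-10,-42,0,0,0.5]],
])

```text
time: 21.2
eef_pos: [0.5432, -0.2289, 0.1395]
orientation: [[-0.994, -0.107, -0.005], [-0.107, 0.994, 0.003], [0.005, 0.004, -1.0]]
force: [1.1, 0.1, -1.9]
width: 0.0591
grasp_force: 25.0
```

Request:
carry_out([
  [[-10,-40,0,0,0.5],[-12,-43,0,0,0.5],[0,0,0,0,0.5],[0,0,0,0,0.5],[0,0,0,0,0.5]],
])

```text
time: 21.7
eef_pos: [0.5229, -0.3097, 0.1412]
orientation: [[-0.994, -0.107, -0.003], [-0.107, 0.994, 0.003], [0.002, 0.003, -1.0]]
force: [-0.8, -0.2, -1.3]
width: 0.0592
grasp_force: 25.0
```

Request:
carry_out([
  [[0,-0.5,-25,0,0.5],[0,0,-25,0,0.5],[0,0,-15,0,0.5],[0,0,-6,0,0.5],[0,0,0,0,0.5]],
])

```text
time: 22.2
eef_pos: [0.5232, -0.3106, 0.0714]
orientation: [[-0.994, -0.107, -0.002], [-0.107, 0.994, 0.001], [0.002, 0.002, -1.0]]
force: [0.1, 0.4, -1.7]
width: 0.0592
grasp_force: 25.0
```

Request:
carry_out([
  [[0,0,-2,0,0.5],[0,0,-1,0,0.5],[0,0,0,0,0.5],[0,0,0,0,0.5]],
])

```text
time: 22.6
eef_pos: [0.5236, -0.312, 0.0703]
orientation: [[-0.994, -0.106, 0.001], [-0.106, 0.994, -0.001], [-0.001, -0.001, -1.0]]
force: [-0.2, -0.2, -0.2]
width: 0.0593
grasp_force: 25.0
```

Request:
carry_out([
  [[0,0,-1,0,0.5],[0,0,0,0,0.5],[0,0,0,0,0.5]],
])

```text
time: 22.9
eef_pos: [0.5233, -0.3117, 0.0685]
orientation: [[-0.994, -0.106, -0.0], [-0.106, 0.994, 0.0], [0.0, 0.0, -1.0]]
force: [0.2, -0.1, -1.6]
width: 0.0593
grasp_force: 25.0
```

Request:
carry_out([
  [[0,0,0,0,0.7],[0,0,0,0,0.85],[0,0,0,0,0.9],[0,0,0,0,0.9],[0,0,0,0,0.9]],
])

```text
time: 23.4
eef_pos: [0.5234, -0.3118, 0.0687]
orientation: [[-0.994, -0.106, 0.0], [-0.106, 0.994, -0.0], [-0.0, -0.0, -1.0]]
force: [0.4, -0.2, -0.1]
width: 0.0846
grasp_force: 0.0
```

Request:
carry_out([
  [[0,0,15,0,0.9],[0,0,30,0,0.9],[0,0,40,0,0.9],[0,0,40,0,0.9],[0,0,15,0,0.7]],
])

```text
time: 23.9
eef_pos: [0.5251, -0.3129, 0.2154]
orientation: [[-0.994, -0.106, 0.008], [-0.106, 0.994, -0.006], [-0.008, -0.007, -1.0]]
force: [0.6, -0.0, 1.0]
width: 0.0795
grasp_force: 0.0
```

Request:
carry_out([
  [[0,45,0,0,0.6],[0,45,0,0,0.6],[0,45,0,0,0.6],[0,45,0,0,0.6],[0,45,0,0,0.6]],
])

```text
time: 24.4
eef_pos: [0.5227, -0.0849, 0.208]
orientation: [[-0.994, -0.106, -0.001], [-0.106, 0.994, 0.0], [0.001, 0.001, -1.0]]
force: [0.6, -0.7, -0.3]
width: 0.0564
grasp_force: 0.0
```

Run:
```python
from h import *
S,T=snap("scene"),snap("top")
cv2.imwrite("pics/c.png",np.vstack([T["pixels"][110:300],S["pixels"][80:384]]))
```

```text
(no output)
```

View pics/c.png

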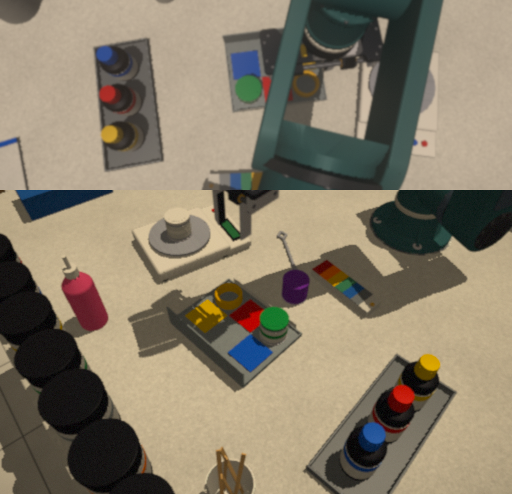

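The white tin stands on the pan centre, at about (177,222) in the stacked picture. The bottles are in the tray at (373,434), (402,398) and (428,364). Next I measure the caps and the tin.

```bash
cat > caps.py <<'E'
from h import *
def caps(bxs):
    S,T=snap("scene"),snap("top");HUE["blue"]=[(100,125)]
    for c,(bt,bs) in bxs.items():
        t=max(blobs(T,c,bt,20,110,30),key=lambda q:q[1][4]);s=max(blobs(S,c,bs,20,140,50),key=lambda q:q[1][4])
        p,e=tri(S,s[0],T,t[0]);print(c,np.round(p,4),round(e,4),t[1],s[1])
    return S,T
E
python3 - <<'E'
from caps import *
S,T=caps({"blue":((90,150,122,178),(355,308,392,345)),"red":((92,190,125,218),(383,272,420,310)),"yellow":((92,228,130,258),(412,238,445,275))})
x0,y0,x1,y1=150,85,210,150
g=S["pixels"][y0:y1,x0:x1];cv2.imwrite("pics/pan.png",cv2.resize(g,None,fx=8,fy=8,interpolation=cv2.INTER_CUBIC))
h=cv2.cvtColor(g,cv2.COLOR_BGR2HSV);print(h[20:45:4,28].tolist())
E
```

```text
blue [0.5848 0.3369 0.1231] 0.0024 [96, 157, 17, 17, 224] [359, 313, 26, 29, 577]
red [0.4992 0.3231 0.1201] 0.0012 [99, 195, 22, 19, 339] [388, 274, 27, 29, 581]
yellow [0.4175 0.3138 0.1186] 0.0015 [101, 235, 22, 19, 327] [414, 244, 26, 26, 513]
[[20, 69, 215], [20, 69, 214], [19, 69, 160], [23, 54, 81], [20, 66, 93], [19, 65, 86], [18, 48, 69]]
```

View pics/pan.png

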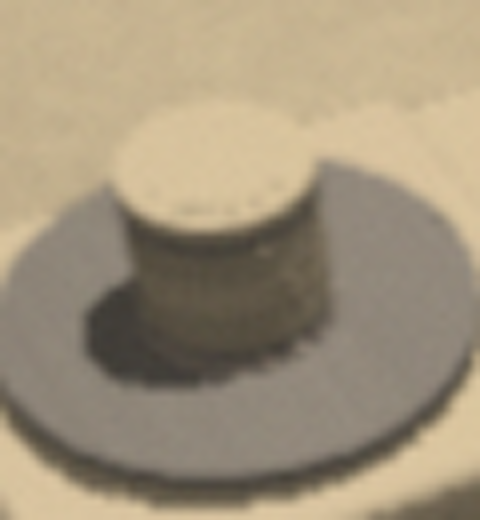

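The lid centre is near px (177,106) in the scene view and the tin is upright on the pan. Now I fetch yellow.

Request:
carry_out([
  [[-10,38,0,0,0.6],[-11,40,0,0,0.6],[-11,40,0,0,0.6],[-11,40,0,0,0.6],[-11,40,0,0,0.6]],
])

```text
time: 25.1
eef_pos: [0.4694, 0.1109, 0.2082]
orientation: [[-0.995, -0.103, -0.0], [-0.103, 0.995, -0.001], [0.0, -0.001, -1.0]]
force: [0.1, -0.5, 0.1]
width: 0.0563
grasp_force: 0.0
```

Request:
carry_out([
  [[-11,40,0,0,0.6],[-11,40,0,0,0.6],[-11,40,0,0,0.6],[-11,40,0,0,0.6],[-9,40,0,0,0.6]],
])

```text
time: 25.6
eef_pos: [0.4169, 0.3114, 0.2082]
orientation: [[-0.995, -0.104, 0.0], [-0.104, 0.995, -0.001], [-0.0, -0.001, -1.0]]
force: [0.2, 0.5, 0.8]
width: 0.0563
grasp_force: 0.0
```

Request:
carry_out([
  [[0,0,0,0,0.6],[0,0,0,0,0.6],[0,0,0,0,0.6]],
])

```text
time: 25.9
eef_pos: [0.4173, 0.3097, 0.2082]
orientation: [[-0.995, -0.104, -0.0], [-0.104, 0.995, -0.001], [0.0, -0.001, -1.0]]
force: [-0.3, 0.2, -0.8]
width: 0.0565
grasp_force: 0.0
```

Run:
```python
from h import *
S,T=snap("scene"),snap("top");uv=[]
print("lid S px",on(S,(177,106),.103))
for s,b,v in((T,(368,150,440,225),118),(S,(158,92,196,118),190)):
    H=cv2.cvtColor(s["pixels"],cv2.COLOR_BGR2HSV);x0,y0,x1,y1=b
    m=cv2.inRange(H[y0:y1,x0:x1],(0,0,v),(180,105,255));m=cv2.morphologyEx(m,cv2.MORPH_OPEN,np.ones((3,3)))
    for c in cv2.findContours(m,cv2.RETR_EXTERNAL,cv2.CHAIN_APPROX_NONE)[0]:
        if len(c)<20: continue
        e=cv2.fitEllipse(c);W=np.array([on(s,p[0]+[x0,y0],.103)[:2] for p in c],np.float32)*1000;print(cv2.minEnclosingCircle(W),np.array(e[0])+[x0,y0],e[1])
```

```text
lid S px [ 0.52417867 -0.30673426  0.103     ]
((471.77581787109375, -233.42584228515625), 31.782894134521484) [375.71791124 215.51581573] (18.600635528564453, 26.293922424316406)
((522.1851196289062, -311.3232421875), 30.956235885620117) [412.1300621  189.10009003] (26.57461166381836, 28.8872013092041)
((535.7639770507812, -300.6064453125), 106.74605560302734) [403.77268219 188.18988037] (77.49562072753906, 87.89502716064453)
((511.7715759277344, -332.3169250488281), 51.74999237060547) [176.00428581 100.52573204] (21.3821964263916, 39.720603942871094)
```

Request:
carry_out([
  [[0,2.5,-30,0,0.6],[0,0,-35,0,0.6],[0,0,-25,0,0.6],[0,0,-11,0,0.6],[0,0,0,0,0.6]],
])

```text
time: 26.5
eef_pos: [0.4158, 0.3124, 0.1059]
orientation: [[-0.994, -0.105, -0.003], [-0.105, 0.994, -0.002], [0.003, -0.002, -1.0]]
force: [-0.4, -0.4, 0.8]
width: 0.0566
grasp_force: 0.0
```

Request:
carry_out([
  [[0,0,0,0,0.5],[0,0,0,0,0.3],[0,0,0,0,0.2],[0,0,0,0,0.2],[0,0,0,0,0.2]],
])

```text
time: 27.0
eef_pos: [0.4173, 0.3139, 0.1091]
orientation: [[-0.994, -0.106, 0.003], [-0.106, 0.994, 0.001], [-0.003, 0.0, -1.0]]
force: [0.0, -1.7, 5.3]
width: 0.0338
grasp_force: 25.0
```

Request:
carry_out([
  [[0,0,0,0,0.2],[0,0,30,0,0.2],[0,0,40,0,0.2],[0,0,34,0,0.2],[0,0,0,0,0.2]],
])

```text
time: 27.5
eef_pos: [0.4183, 0.3154, 0.2165]
orientation: [[-0.994, -0.107, 0.008], [-0.107, 0.994, 0.006], [-0.009, 0.005, -1.0]]
force: [0.6, 0.3, -1.2]
width: 0.0338
grasp_force: 25.0
```

Request:
carry_out([
  [[18,-38,0,0,0.2],[18,-40,0,0,0.2],[19,-40,0,0,0.2],[19,-40,0,0,0.2],[19,-40,0,0,0.2]],
])

```text
time: 28.0
eef_pos: [0.5086, 0.1144, 0.2082]
orientation: [[-0.994, -0.107, -0.005], [-0.107, 0.994, 0.0], [0.005, 0.001, -1.0]]
force: [0.9, 0.7, -2.6]
width: 0.0332
grasp_force: 25.0
```

Request:
carry_out([
  [[19,-40,0,0,0.2],[19,-40,0,0,0.2],[19,-41,0,0,0.2],[19,-41,0,0,0.2],[17,-40,0,0,0.2]],
])

```text
time: 28.5
eef_pos: [0.6019, -0.0875, 0.2077]
orientation: [[-0.994, -0.106, -0.005], [-0.106, 0.994, 0.002], [0.005, 0.003, -1.0]]
force: [1.6, 0.2, -2.9]
width: 0.0339
grasp_force: 25.0
```

Request:
carry_out([
  [[0,0,0,0,0.2],[0,0,0,0,0.2],[0,0,0,0,0.2],[0,0,0,0,0.2]],
])

```text
time: 28.9
eef_pos: [0.6018, -0.0847, 0.2108]
orientation: [[-0.994, -0.108, -0.001], [-0.108, 0.994, 0.001], [0.001, 0.001, -1.0]]
force: [0.5, 0.5, -3.6]
width: 0.0336
grasp_force: 25.0
```

Request:
carry_out([
  [[1,-3.5,-30,0,0.2],[0,0,-30,0,0.2],[0,0,-22,0,0.2],[0,0,-11,0,0.2],[0,0,0,0,0.2]],
])

```text
time: 29.4
eef_pos: [0.602, -0.0884, 0.1166]
orientation: [[-0.994, -0.108, -0.004], [-0.108, 0.994, 0.001], [0.004, 0.002, -1.0]]
force: [-0.0, -0.5, -2.8]
width: 0.0334
grasp_force: 25.0
```

Request:
carry_out([
  [[0,0,-2,0,0.2],[0,0,-2,0,0.2],[0,0,-1,0,0.2],[0,0,0,0,0.2],[0,0,0,0,0.2]],
])

```text
time: 29.9
eef_pos: [0.6039, -0.0899, 0.1145]
orientation: [[-0.994, -0.106, 0.002], [-0.106, 0.994, -0.0], [-0.002, -0.0, -1.0]]
force: [-0.1, -0.2, -1.9]
width: 0.0338
grasp_force: 25.0
```

Request:
carry_out([
  [[0,0,-1,0,0.2],[0,0,0,0,0.2],[0,0,0,0,0.3],[0,0,0,0,0.6],[0,0,0,0,0.6]],
])

```text
time: 30.4
eef_pos: [0.6031, -0.0897, 0.1121]
orientation: [[-0.994, -0.106, -0.001], [-0.106, 0.994, 0.0], [0.001, 0.0, -1.0]]
force: [0.4, 0.7, 0.2]
width: 0.0462
grasp_force: 0.0
```

Request:
carry_out([
  [[0,0,0,0,0.6],[0,0,15,0,0.6],[0,0,30,0,0.6],[0,0,40,0,0.6],[0,0,12,0,0.6]],
])

```text
time: 30.9
eef_pos: [0.6054, -0.0902, 0.2158]
orientation: [[-0.994, -0.106, 0.009], [-0.106, 0.994, -0.002], [-0.009, -0.003, -1.0]]
force: [0.1, 0.2, 0.5]
width: 0.0565
grasp_force: 0.0
```

Request:
carry_out([
  [[-10,40,0,0,0.6],[-10,41,0,0,0.6],[-10,41,0,0,0.6],[-10,41,0,0,0.6],[-10,41,0,0,0.6]],
])

```text
time: 31.4
eef_pos: [0.5526, 0.1157, 0.2092]
orientation: [[-0.994, -0.106, -0.0], [-0.106, 0.994, 0.0], [0.0, 0.0, -1.0]]
force: [0.5, -0.2, 0.2]
width: 0.0563
grasp_force: 0.0
```

Request:
carry_out([
  [[-10,41,0,0,0.6],[-10,41,0,0,0.6],[-11,42,0,0,0.6],[-11,42,0,0,0.6],[-11,42,0,0,0.6]],
])

```text
time: 31.9
eef_pos: [0.4995, 0.3239, 0.2092]
orientation: [[-0.994, -0.106, -0.0], [-0.106, 0.994, -0.0], [0.0, -0.0, -1.0]]
force: [-0.1, 0.7, 0.6]
width: 0.0564
grasp_force: 0.0
```

Request:
carry_out([
  [[0,0,0,0,0.6],[0,0,0,0,0.6],[0,0,0,0,0.6]],
])

```text
time: 32.2
eef_pos: [0.5006, 0.3213, 0.2093]
orientation: [[-0.994, -0.105, -0.0], [-0.105, 0.994, -0.001], [0.0, -0.001, -1.0]]
force: [0.4, -0.3, -0.9]
width: 0.0564
grasp_force: 0.0
```

Run:
```python
from caps import *
S,T=caps({"yellow":((292,138,325,168),(185,150,220,185))})
```

```text
yellow [ 0.6048 -0.0897  0.1239] 0.0003 [299, 141, 18, 21, 265] [191, 157, 20, 24, 372]
```

Request:
carry_out([
  [[-0.5,1.5,-30,0,0.6],[0,0,-35,0,0.6],[0,0,-26,0,0.6],[0,0,-12,0,0.6],[0,0,0,0,0.6]],
])

```text
time: 32.8
eef_pos: [0.4991, 0.3222, 0.1044]
orientation: [[-0.995, -0.105, -0.004], [-0.105, 0.995, -0.002], [0.004, -0.002, -1.0]]
force: [1.0, 0.3, -0.8]
width: 0.0566
grasp_force: 0.0
```

Request:
carry_out([
  [[0,0,0,0,0.5],[0,0,0,0,0.3],[0,0,0,0,0.2],[0,0,0,0,0.2],[0,0,0,0,0.2]],
])

```text
time: 33.3
eef_pos: [0.5009, 0.3237, 0.1084]
orientation: [[-0.994, -0.106, 0.003], [-0.106, 0.994, 0.0], [-0.003, 0.0, -1.0]]
force: [0.8, -2.9, 5.3]
width: 0.0331
grasp_force: 25.0
```

Request:
carry_out([
  [[0,0,0,0,0.2],[0,0,30,0,0.2],[0,0,40,0,0.2],[0,0,34,0,0.2],[0,0,0,0,0.2]],
])

```text
time: 33.8
eef_pos: [0.5018, 0.3254, 0.2156]
orientation: [[-0.994, -0.107, 0.008], [-0.107, 0.994, 0.005], [-0.009, 0.004, -1.0]]
force: [1.0, 0.6, -3.9]
width: 0.0333
grasp_force: 25.0
```

Request:
carry_out([
  [[3,-36,0,0,0.2],[3,-40,0,0,0.2],[3,-40,0,0,0.2],[3,-40,0,0,0.2],[3,-40,0,0,0.2]],
])

```text
time: 34.3
eef_pos: [0.5133, 0.1265, 0.2064]
orientation: [[-0.994, -0.107, -0.006], [-0.107, 0.994, -0.0], [0.006, 0.0, -1.0]]
force: [0.8, 0.3, -4.1]
width: 0.0337
grasp_force: 25.0
```

Request:
carry_out([
  [[3,-40,0,0,0.2],[3,-40,0,0,0.2],[3,-40,0,0,0.2],[4,-36,0,0,0.2],[0,0,0,0,0.2]],
])

```text
time: 34.8
eef_pos: [0.5267, -0.0323, 0.2064]
orientation: [[-0.995, -0.1, -0.006], [-0.1, 0.995, -0.001], [0.006, -0.001, -1.0]]
force: [0.1, 0.3, -2.9]
width: 0.0336
grasp_force: 25.0
```

Request:
carry_out([
  [[0,0,0,0,0.2],[0,0,0,0,0.2],[0,0,0,0,0.2]],
])

```text
time: 35.1
eef_pos: [0.5274, -0.0269, 0.2095]
orientation: [[-0.994, -0.108, -0.002], [-0.108, 0.994, 0.001], [0.001, 0.001, -1.0]]
force: [-0.1, 1.1, -4.3]
width: 0.0336
grasp_force: 25.0
```

Request:
carry_out([
  [[1,-2,-30,0,0.2],[0,0,-30,0,0.2],[0,0,-22,0,0.2],[0,0,-11,0,0.2],[0,0,0,0,0.2]],
])

```text
time: 35.6
eef_pos: [0.5279, -0.0293, 0.116]
orientation: [[-0.994, -0.108, -0.003], [-0.108, 0.994, 0.001], [0.003, 0.001, -1.0]]
force: [-0.1, -0.7, -3.8]
width: 0.0335
grasp_force: 25.0
```

Request:
carry_out([
  [[0,0,-2,0,0.2],[0,0,-2,0,0.2],[0,0,-1,0,0.2],[0,0,0,0,0.2],[0,0,0,0,0.2]],
])

```text
time: 36.1
eef_pos: [0.5296, -0.0303, 0.1136]
orientation: [[-0.994, -0.106, 0.002], [-0.106, 0.994, -0.0], [-0.002, -0.0, -1.0]]
force: [1.1, 0.2, 0.1]
width: 0.0337
grasp_force: 25.0
```

Red is in contact with its plate, so I release it and fetch blue.

Request:
carry_out([
  [[0,0,-0.5,0,0.2],[0,0,0,0,0.2],[0,0,0,0,0.3],[0,0,0,0,0.6],[0,0,0,0,0.6]],
])

```text
time: 36.6
eef_pos: [0.5284, -0.0304, 0.1116]
orientation: [[-0.994, -0.106, -0.001], [-0.106, 0.994, -0.0], [0.001, -0.0, -1.0]]
force: [0.2, -0.2, -0.1]
width: 0.0462
grasp_force: 0.0
```

Request:
carry_out([
  [[0,0,0,0,0.6],[0,0,15,0,0.6],[0,0,30,0,0.6],[0,0,40,0,0.6],[0,0,12,0,0.6]],
])

```text
time: 37.1
eef_pos: [0.5309, -0.0306, 0.2149]
orientation: [[-0.994, -0.106, 0.009], [-0.106, 0.994, -0.001], [-0.009, -0.002, -1.0]]
force: [-0.9, -0.7, 0.9]
width: 0.0562
grasp_force: 0.0
```

Request:
carry_out([
  [[6,38,0,0,0.6],[6,41,0,0,0.6],[6,41,0,0,0.6],[6,41,0,0,0.6],[6,41,0,0,0.6]],
])

```text
time: 37.6
eef_pos: [0.5587, 0.1733, 0.209]
orientation: [[-0.994, -0.106, -0.0], [-0.106, 0.994, -0.0], [0.0, -0.0, -1.0]]
force: [0.5, -0.5, -0.3]
width: 0.0566
grasp_force: 0.0
```

Request:
carry_out([
  [[6,41,0,0,0.6],[6,41,0,0,0.6],[7,41,0,0,0.6],[7,41,0,0,0.6],[0,0,0,0,0.6]],
])

```text
time: 38.1
eef_pos: [0.584, 0.3405, 0.2068]
orientation: [[-0.994, -0.112, -0.003], [-0.112, 0.994, 0.001], [0.003, 0.001, -1.0]]
force: [-0.7, -0.4, -0.2]
width: 0.0564
grasp_force: 0.0
```

Request:
carry_out([
  [[0,0,0,0,0.6],[0,0,0,0,0.6],[0,0,0,0,0.6]],
])

```text
time: 38.4
eef_pos: [0.5851, 0.3343, 0.2096]
orientation: [[-0.995, -0.104, 0.001], [-0.104, 0.995, -0.0], [-0.001, -0.0, -1.0]]
force: [0.5, -0.1, -0.5]
width: 0.0565
grasp_force: 0.0
```

Run:
```python
from caps import *
S,T=caps({"yellow":((292,138,325,168),(185,150,220,185)),"red":((266,172,298,200),(235,150,268,186))})
```

```text
yellow [ 0.6048 -0.0897  0.1239] 0.0003 [299, 141, 18, 20, 268] [191, 157, 20, 24, 374]
red [ 0.5291 -0.0292  0.1228] 0.0002 [271, 177, 19, 20, 297] [241, 158, 18, 23, 344]
```

Request:
carry_out([
  [[0,2.5,-30,0,0.6],[0,0,-35,0,0.6],[0,0,-26,0,0.6],[0,0,-12,0,0.6],[0,0,0,0,0.6]],
])

```text
time: 39.0
eef_pos: [0.5838, 0.3371, 0.1038]
orientation: [[-0.994, -0.105, -0.004], [-0.105, 0.994, -0.002], [0.004, -0.001, -1.0]]
force: [0.4, -0.0, 0.1]
width: 0.0565
grasp_force: 0.0
```

Request:
carry_out([
  [[0,0,0,0,0.5],[0,0,0,0,0.3],[0,0,0,0,0.2],[0,0,0,0,0.2],[0,0,0,0,0.2]],
])

```text
time: 39.5
eef_pos: [0.586, 0.3381, 0.1081]
orientation: [[-0.994, -0.106, 0.003], [-0.106, 0.994, 0.0], [-0.004, 0.0, -1.0]]
force: [-0.1, -2.2, 6.1]
width: 0.0339
grasp_force: 24.9
```

Request:
carry_out([
  [[0,0,0,0,0.2],[0,0,30,0,0.2],[0,0,40,0,0.2],[0,0,34,0,0.2],[0,0,0,0,0.2]],
])

```text
time: 40.0
eef_pos: [0.5868, 0.3398, 0.2162]
orientation: [[-0.994, -0.107, 0.01], [-0.107, 0.994, 0.006], [-0.01, 0.004, -1.0]]
force: [0.2, 1.8, -1.3]
width: 0.0338
grasp_force: 24.8
```

Request:
carry_out([
  [[0,-36,0,0,0.2],[0,-40,0,0,0.2],[0,-40,0,0,0.2],[0,-40,0,0,0.2],[1,-40,0,0,0.2]],
])

```text
time: 40.5
eef_pos: [0.5844, 0.141, 0.2064]
orientation: [[-0.994, -0.107, -0.005], [-0.107, 0.994, -0.0], [0.005, 0.0, -1.0]]
force: [0.7, -0.0, -3.4]
width: 0.0336
grasp_force: 25.0
```

Request:
carry_out([
  [[1,-40,0,0,0.2],[1,-32,0,0,0.2],[1,-21,0,0,0.2],[0,0,0,0,0.2],[0,0,0,0,0.2]],
])

```text
time: 41.0
eef_pos: [0.5879, 0.0496, 0.2074]
orientation: [[-0.994, -0.106, -0.004], [-0.106, 0.994, 0.001], [0.004, 0.002, -1.0]]
force: [0.2, -0.3, -3.0]
width: 0.0337
grasp_force: 25.0
```

Request:
carry_out([
  [[0,0,0,0,0.2],[0,0,0,0,0.2]],
])

```text
time: 41.2
eef_pos: [0.5886, 0.0506, 0.2092]
orientation: [[-0.994, -0.108, -0.001], [-0.108, 0.994, 0.001], [0.001, 0.001, -1.0]]
force: [-0.3, -0.3, -2.6]
width: 0.0336
grasp_force: 25.0
```

Request:
carry_out([
  [[0.5,-3,-30,0,0.2],[0,0,-30,0,0.2],[0,0,-22,0,0.2],[0,0,-11,0,0.2],[0,0,0,0,0.2]],
])

```text
time: 41.7
eef_pos: [0.5884, 0.047, 0.1153]
orientation: [[-0.994, -0.107, -0.003], [-0.107, 0.994, 0.0], [0.003, 0.0, -1.0]]
force: [0.4, 1.0, -2.8]
width: 0.0333
grasp_force: 25.0
```

Request:
carry_out([
  [[0,0,-2,0,0.2],[0,0,-2,0,0.2],[0,0,-1,0,0.2],[0,0,0,0,0.2],[0,0,0,0,0.2]],
])

```text
time: 42.2
eef_pos: [0.59, 0.0463, 0.1131]
orientation: [[-0.994, -0.106, 0.002], [-0.106, 0.994, 0.0], [-0.002, 0.0, -1.0]]
force: [0.4, 1.0, -0.1]
width: 0.0336
grasp_force: 25.0
```

Request:
carry_out([
  [[0,0,-0.5,0,0.2],[0,0,0,0,0.2],[0,0,0,0,0.3],[0,0,0,0,0.6],[0,0,0,0,0.6]],
])

```text
time: 42.7
eef_pos: [0.5888, 0.0461, 0.1108]
orientation: [[-0.994, -0.106, -0.002], [-0.106, 0.994, -0.0], [0.002, 0.0, -1.0]]
force: [-0.4, 0.0, -1.2]
width: 0.0458
grasp_force: 0.0
```

Request:
carry_out([
  [[0,0,0,0,0.6],[0,0,15,0,0.6],[0,0,30,0,0.6],[0,0,40,0,0.6],[0,0,30,0,0.6]],
])

```text
time: 43.2
eef_pos: [0.5897, 0.0463, 0.23]
orientation: [[-0.994, -0.106, 0.003], [-0.106, 0.994, -0.0], [-0.003, -0.0, -1.0]]
force: [0.9, 0.3, 0.5]
width: 0.0565
grasp_force: 0.0
```

Request:
carry_out([
  [[0,40,0,0,0.6],[0,45,0,0,0.6],[0,45,0,0,0.6],[-10,45,0,0,0.6],[-20,40,0,0,0.6]],
])

```text
time: 43.7
eef_pos: [0.5594, 0.2632, 0.2268]
orientation: [[-0.994, -0.106, 0.0], [-0.106, 0.994, 0.0], [-0.0, 0.0, -1.0]]
force: [0.6, -0.5, -0.6]
width: 0.0564
grasp_force: 0.0
```

Request:
carry_out([
  [[-30,35,0,0,0.6],[-30,20,0,0,0.6],[0,0,0,0,0.6],[0,0,0,0,0.6],[0,0,0,0,0.6]],
])

```text
time: 44.2
eef_pos: [0.5002, 0.3156, 0.227]
orientation: [[-0.994, -0.105, 0.001], [-0.105, 0.994, -0.0], [-0.001, -0.0, -1.0]]
force: [1.0, -0.3, -0.1]
width: 0.0564
grasp_force: 0.0
```

Run:
```python
from caps import *
S,T=caps({"yellow":((292,138,325,168),(185,150,220,185)),"red":((266,172,298,200),(235,150,268,186)),"blue":((230,146,258,172),(236,190,266,225))})
print("green now",blobs(T,"green",(230,180,265,215),25,80,30),"purple",blobs(S,"purple",(270,150,320,200)))
cv2.imwrite("pics/z.png",np.vstack([T["pixels"][110:300],S["pixels"][80:384]]))
```

```text
yellow [ 0.605  -0.0896  0.124 ] 0.0002 [299, 141, 18, 20, 270] [191, 157, 20, 24, 373]
red [ 0.529  -0.0293  0.1228] 0.0004 [271, 177, 19, 20, 296] [241, 158, 18, 23, 348]
blue [0.5905 0.0481 0.1254] 0.0001 [235, 151, 16, 17, 206] [240, 196, 20, 25, 391]
green now [([248.1, 197.9], [236, 185, 25, 27, 532])] purple [([295.0, 176.0], [283, 160, 26, 33, 668])]
```

View pics/z.png

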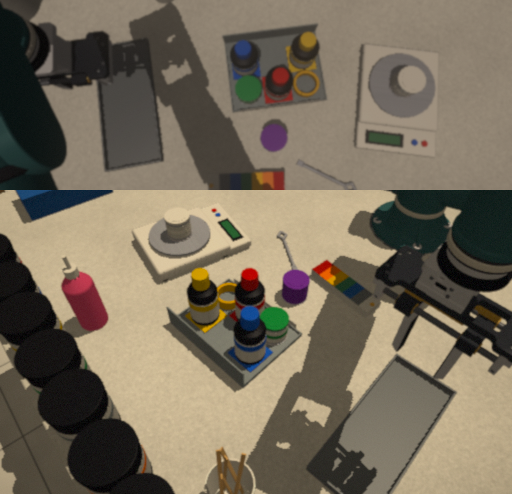

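All three bottles are back within about 2 mm of where they started, the white tin is on the pan at (178,222), and green is unmoved at (248,198). I'm handing the job in.

```bash
python3 -c "
from plant import arm
print(arm.close_job())"
```

```text
the job is handed in; nothing more can be done
None
```

The job is handed in, but no verdict came back: all three bottles stand on their own colour squares within about 2 mm of where they started, the white-lidded tin is on the pan within about 4 mm of its centre, and the green-lidded tin has not moved.

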